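Find the filled mould by feel and bolt it into the demoulding nest

TASK

One of the three closed plaster moulds still has its heavy casting inside: nudge them to feel which one drags hardest on the bench, slide that one into the wooden nest until it is fully home against the back, then push the retaining bolt fully shut behind it. Keep all the moulds flat on the bench (never lift or tip them), leave the two empty ones standing anywhere on the bench, and do not knock the beaker, tin, brush or pot about.

Things in the scene. Friction and masses are not known exactly. Their poses are not given: they have to be found in the camera images.
- mould_a: one of three look-alike closed round plaster moulds: white drum, diameter 94 mm, height 60 mm, upright; origin at the centre of its underside. One of the three holds a casting (about 0.9 kg), the other two are empty (about 0.17 kg); which one changes every time and cannot be seen, only felt, e.g. as drag when pushed slowly along the bench (2 to 6 N against 1 N or less)
- mould_b: one of three look-alike closed round plaster moulds: white drum, diameter 94 mm, height 60 mm, upright; origin at the centre of its underside. One of the three holds a casting (about 0.9 kg), the other two are empty (about 0.17 kg); which one changes every time and cannot be seen, only felt, e.g. as drag when pushed slowly along the bench (2 to 6 N against 1 N or less)
- mould_c: one of three look-alike closed round plaster moulds: white drum, diameter 94 mm, height 60 mm, upright; origin at the centre of its underside. One of the three holds a casting (about 0.9 kg), the other two are empty (about 0.17 kg); which one changes every time and cannot be seen, only felt, e.g. as drag when pushed slowly along the bench (2 to 6 N against 1 N or less)
- nest: fixed nest of light battens 42 mm high, on the bench, no floor. Origin: on the bench, centre of a mould fully home. -x points out of its mouth (to the robot), +x to the back stop. Rounded pocket 98 mm wide (side battens at y = +/-49 mm), flaring from x = 0 to x = -30, y = +/-85 mm. Two steel bolt guides 50 mm high at x = -62, y = +/-92 mm, clear gap 164 mm
- nest_seat (a point): the nest's origin: where the underside centre of a mould fully home lies
- bolt (a joint): retaining bolt, m: 0 = fully open, 0.11 = fully shut. Steel bar 160 mm long, 20 mm wide, 30 mm above the bench, sliding along nest -y at nest x = -62 mm across the mouth; open it spans nest y = 80 to 240 mm, shut y = -30 to 130 mm, just behind a mould that is home. Drags with about 2 N; hard stops at both ends
- bolt_post (a point): centre of the top (77 mm above the bench) of the wooden post on the bolt's outer end: 26 mm along nest x, 22 mm along nest y, from 19 to 77 mm above the bench; push its outer (+y) face towards nest -y to shut the bolt
- table: the dark wooden bench, top at height 0
- beaker: clear plastic beaker, radius 34 mm, height 105 mm; origin under its centre; bystander
- tin: tin can, radius 42 mm, height 100 mm; origin under its centre; bystander
- brush: brush lying flat, about 200 mm long along its x; bystander
- pot: small grey open pot, radius 40 mm, height 70 mm; origin under its centre; bystander
There are look-alikes about, which are no part of the job. What is shaped like the mould_a but turquoise or yellow is not meant.

How it is judged:
On the way, in this order (a step that is already met when the one before it is completed fails the run):
1. the filled mould has been slid into the nest (((horizontal distance between mould_a and nest_seat below 0.035 m and contact force between mould_a and table above 5 N) or (horizontal distance between mould_b and nest_seat below 0.035 m and contact force between mould_b and table above 5 N) or (horizontal distance between mould_c and nest_seat below 0.035 m and contact force between mould_c and table above 5 N))), for 0.1 s.
2. the bolt has been shut behind it (((horizontal distance between mould_a and nest_seat below 0.012 m and contact force between mould_a and table above 5 N) or (horizontal distance between mould_b and nest_seat below 0.012 m and contact force between mould_b and table above 5 N) or (horizontal distance between mould_c and nest_seat below 0.012 m and contact force between mould_c and table above 5 N)) and value of joint bolt above 0.104 m), for 0.2 s.
At the end, for the whole second after the job is handed in: The filled mould stands in the nest within 10 mm of the seat and bears on the bench with more than 5 N (an empty one bears with under 2 N); the bolt is shut beyond 104 of its 110 mm; all three moulds stand upright (within 0.1 rad) on the bench at rest (((horizontal distance between mould_a and nest_seat below 0.01 m and contact force between mould_a and table above 5 N) or (horizontal distance between mould_b and nest_seat below 0.01 m and contact force between mould_b and table above 5 N) or (horizontal distance between mould_c and nest_seat below 0.01 m and contact force between mould_c and table above 5 N)) and value of joint bolt above 0.104 m and angle between each of mould_a, mould_b, mould_c's own z axis and vertical below 0.1 rad and height (world z) of mould_a between -0.01 and 0.01 m and linear speed of each of mould_a, mould_b, mould_c below 0.02 m/s and height (world z) of mould_b between -0.01 and 0.01 m and height (world z) of mould_c between -0.01 and 0.01 m); the robot touches nothing.
It fails at once if a mould is lifted more than 30 mm or tipped more than 0.35 rad (height (world z) of any of mould_a, mould_b, mould_c above 0.03 m or angle between any of mould_a, mould_b, mould_c's own z axis and vertical above 0.35 rad).
It fails at once if a bystander is moved more than 50 mm (distance of any of beaker, tin, brush, pot from where it was at the start of the episode above 0.05 m).
It also fails if it takes over 72 s, if anything falls off the work surface, if the arm or the gripper's body presses on something with over 40 N, if the wrist force passes 120 N, or if a joint passes its speed limit or range.

ROBOT

A 6-joint arm with a two-finger parallel gripper is mounted at the origin on the work surface. World frame = base frame: x ahead of the robot, y to its left, z up, the work surface at z = 0. Lengths are in m, angles in rad, forces in N, time in s.
With the tool pointing down it reaches from about 0.35 to 0.975 m from the base axis. Payload 4.9 kg.
Tool frame: the origin (TCP) lies at the very end of the fingers, on their centre line; the grasp point (between the pads) lies ctrl.hold_point_z behind it (ctrl.hold_point_z is the distance from the TCP to the grasp point, in m); z points along the fingers, y is the line along which they close (so a half turn about z gives the same grasp; the last joint's range is limited). The gripper opens to 85 mm and grips with 20 to 120 N. Pads are 22 mm wide; open, the fingers measure 114 mm over their backs; the gripper's body (76 mm by 85 mm) begins 54 mm behind the grasp point. The pads swing forward as they close: fully open they stand 13 mm farther back than shut.
Start: joints at [-1.289, 0.053, 1.613, -0, 1.476, -0.119], TCP at [0.244, -0.575, 0.231] pointing down, gripper open.
Joint ranges: [-3.01, 3.01], [-1.01, 2.22], [0.06, 2.58], [-1.02, 4.17], [0.09, 2.62], [-3.14, 3.14]. Speed limits (rad/s): [2.57, 2.57, 3.14, 3.14, 3.14, 3.14].

INTERFACE

Orientations are given as a rotation vector (axis times angle).
In Python, from station import ctrl gives the robot as it stands. The module is installed in compiled form; this text tells all that it offers.
- The arm moves only by the tool jog_arm, never from a script. Its argument "deltas" is a list of rows, each a list of 3 entries, a list of its own where there are three numbers: the closure, from -1 (fully open) to 1 (shut), then the shift along the world's x, y, z scaled (see below), then the turn, a rotation vector about the world's x, y, z scaled (see below). A call has 1 to 12 rows; each row is the pose to reach, as a shift and turn from the pose commanded when the call began, turning the shorter way round; what a row does not reach only later rows make up. The controller multiplies each number of a shift by 0.4 m and each number of a turn by 180 degrees. A row lasts 1/12 s, in which the tool goes at most 41.7 mm and 7.16 degrees, less where a joint would pass 70% of its speed; a pose out of reach is approached as far as the arm can. A call with a number of a shift or a turn outside -1 to 1 is refused whole. A call with a gripper value outside its range is refused whole. The fingers move at their own pace and stop on an object; "squeeze" is the grip in N (left out, the last holds). Time passes only in rows, so rows that repeat a pose let the fingers close. It gives the time, the measured TCP pose, the force, the opening and the grip force at its end, in the units of the state.
- ctrl.get_obs(): the state, without advancing time (a new reading comes with each control period).
- ctrl.get_image(name): name is "scene" or "side" or "wrist"; returns the picture (480x640x3 uint8, red, green, blue); there is no depth.
- ctrl.get_calibration(name): a dict with "K" (3x3 intrinsics, pixels), "extrinsics" (4x4, takes a point from world to camera coordinates). Camera axes: x right, y down, z forward; pixel columns grow to the right and rows downward; lengths in m; the calibration is good to about 2 mm. The wrist camera is an equidistant fisheye: a pixel r from the principal point sees the ray r / f radians off the axis. A picture is of the moment at which its call begins: read the wrist's pose just before it. get_calibration takes no time and is no camera call; for the wrist camera it gives the pose at the moment of the call.
- ctrl.finish_job(): hands the job in; it is judged then, once.
The state is a dict: "t": time; "q": joint angles; "dq": joint speeds; "effort": joint torques, N m; "tool_pos": TCP position; "tool_rot": TCP orientation; "contact_force": force on the tool from outside, world axes, zero at the start; "wrist_torque": the same for the moment, N m; "opening": finger opening in m; "grip_force": force on a finger pad.
Only numpy, scipy, OpenCV 4.12 (cv2) and the standard library are available. Lean on these libraries where they do the work, as an engineer would, in place of code of your own. Each camera call takes 0.05 s, during which the arm holds its last target. There are 200 camera calls.

## Working session

There is one attempt and no reset: what is moved stays moved. The work goes in short steps, Python scripts to look and compute and a tool call to move; the robot and the scene stay as the last step left them, time stands still between calls to the robot, and variables do not carry over. Pictures are saved under pics/ and viewed, at most 10 in all, crops included, and the job is handed in when it is done.

Besides the shell and the picture viewer there is one more tool, called as a command line: name --argument value ..., lists and objects as JSON in quotes. jog_arm: Moves the arm, as the interface text tells. Its arguments: {"type":"object","properties":{"deltas":{"type":"array","items":{"type":"array"}},"squeeze":{"type":"number"}},"required":["deltas"]}

```bash
mkdir -p pics; cat > h.py <<'E'
import numpy as np, cv2
from station import ctrl
def ray(name,uv):
    c=ctrl.get_calibration(name);K=np.array(c["K"]);E=np.array(c["extrinsics"])
    d=np.linalg.inv(K)@np.array([uv[0],uv[1],1.]);R=E[:3,:3]
    return -R.T@E[:3,3], R.T@d
def onz(name,uv,z):
    o,d=ray(name,uv);return (o+d*(z-o[2])/d[2])[:2]
def proj(name,p):
    c=ctrl.get_calibration(name);q=np.array(c["extrinsics"])@np.append(p,1);q=np.array(c["K"])@q[:3];return q[:2]/q[2]
def snap(n,f):
    im=ctrl.get_image(n)[:,:,::-1].copy();cv2.imwrite(f"pics/{f}.png",im);return im
E
python3 - <<'E'
from h import *
for n in("scene","side"):
    snap(n,n+"0");o,d=ray(n,(320,240));print(n,o,d)
o=ctrl.get_obs();print(o["t"],o["tool_pos"],o["tool_rot"],o["opening"],ctrl.hold_point_z,o["contact_force"])
E
```

```text
scene [ 1.08594045 -0.8446611   1.23162706] [-0.38829119  0.53715389 -0.74880994]
side [ 0.00786062 -1.28529957  1.34567186] [ 0.25669692  0.69019489 -0.67659246]
0.1 [ 0.24370156 -0.5749187   0.23017723] [-3.07689173e+00 -6.25100900e-01  2.35138426e-04] 0.08521492911794307 0.0187 [-1.00980685 -0.1736477   1.00552273]
```

View pics/scene0.png

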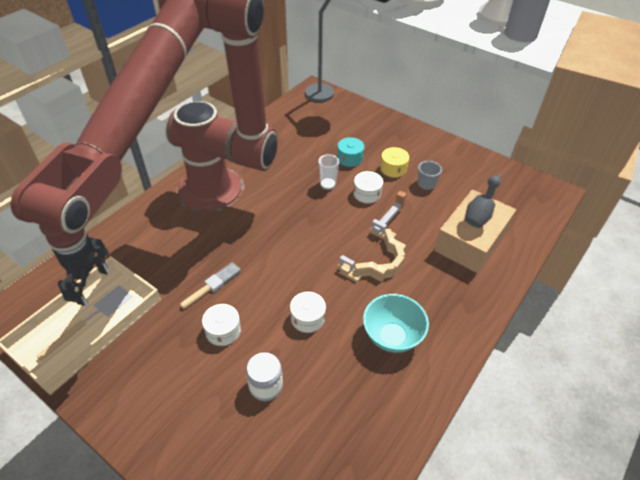

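View pics/side0.png

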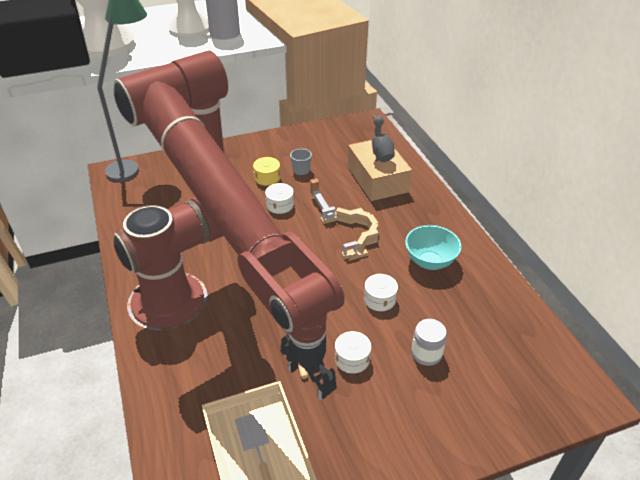

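Scene view: three white drums at (222,325), (308,312) and (368,187) fit the moulds. The taller grey-lidded one at (265,377) is the tin. The yellow (395,162) and turquoise (350,152) drums are decoys. The nest is at (375,255), with the bolt and post at (390,213) and (402,197). I'll measure them and confirm in a crop.

```bash
python3 - <<'E'
from h import *
seeds={"scene":dict(m1=(222,325),m2=(308,312),m3=(368,187)),"side":dict(m1=(353,352),m2=(381,292),m3=(280,199))}
R={}
for n in seeds:
    im=cv2.imread(f"pics/{n}0.png");hsv=cv2.cvtColor(im,cv2.COLOR_BGR2HSV)
    m=((hsv[:,:,1]<60)&(hsv[:,:,2]>110)).astype(np.uint8)
    k,lab,st,ce=cv2.connectedComponentsWithStats(m)
    for a,s in seeds[n].items():
        l=lab[s[1],s[0]];x,y,w,h,A=st[l];c=(x+w/2-.5,y+h/2-.5)
        print(n,a,(x,y,w,h,A),"ctr@z.03",onz(n,c,.03).round(4))
for a,(u,v) in dict(beaker=(329,184),yellow=(395,172),turq=(350,162),pot=(429,187),tin=(265,392),bowl=(393,340),brush1=(183,304),brush2=(238,268)).items(): print(a,onz("scene",(u,v),0.0).round(3))
im=cv2.imread("pics/scene0.png");cv2.imwrite("pics/c1.png",cv2.resize(im[180:290,325:445],None,fx=5.4,fy=5.4,interpolation=cv2.INTER_CUBIC))
im=cv2.imread("pics/side0.png");cv2.imwrite("pics/c2.png",cv2.resize(im[165:265,250:390],None,fx=5.5,fy=5.5,interpolation=cv2.INTER_CUBIC))
E
```

```text
scene m1 (np.int32(202), np.int32(303), np.int32(39), np.int32(43), np.int32(1302)) ctr@z.03 [ 0.4316 -0.3868]
scene m2 (np.int32(290), np.int32(291), np.int32(36), np.int32(42), np.int32(1216)) ctr@z.03 [ 0.5927 -0.2143]
scene m3 (np.int32(354), np.int32(171), np.int32(30), np.int32(32), np.int32(793)) ctr@z.03 [0.4486 0.313 ]
side m1 (np.int32(335), np.int32(331), np.int32(36), np.int32(43), np.int32(1257)) ctr@z.03 [ 0.4356 -0.389 ]
side m2 (np.int32(364), np.int32(274), np.int32(34), np.int32(38), np.int32(1038)) ctr@z.03 [ 0.5953 -0.2181]
side m3 (np.int32(265), np.int32(183), np.int32(29), np.int32(31), np.int32(729)) ctr@z.03 [0.4476 0.3083]
beaker [0.316 0.268]
yellow [0.466 0.465]
turq [0.307 0.411]
pot [0.602 0.469]
tin [ 0.642 -0.453]
bowl [ 0.821 -0.131]
brush1 [ 0.283 -0.392]
brush2 [ 0.318 -0.202]
```

View pics/c1.png

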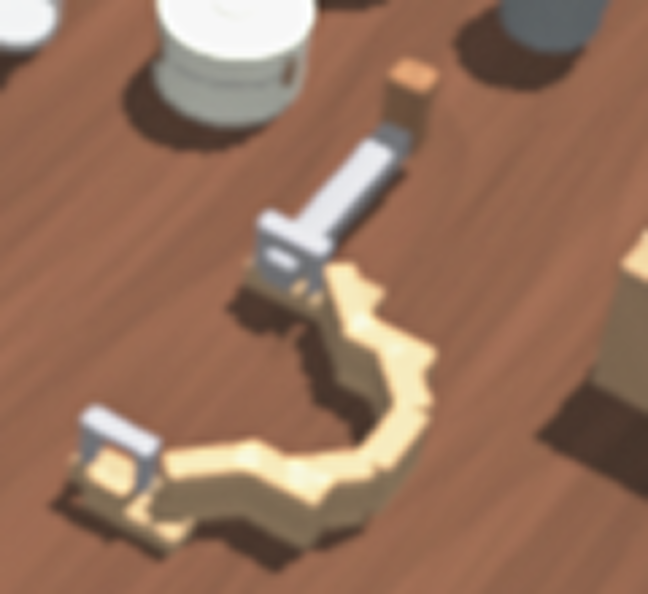

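View pics/c2.png

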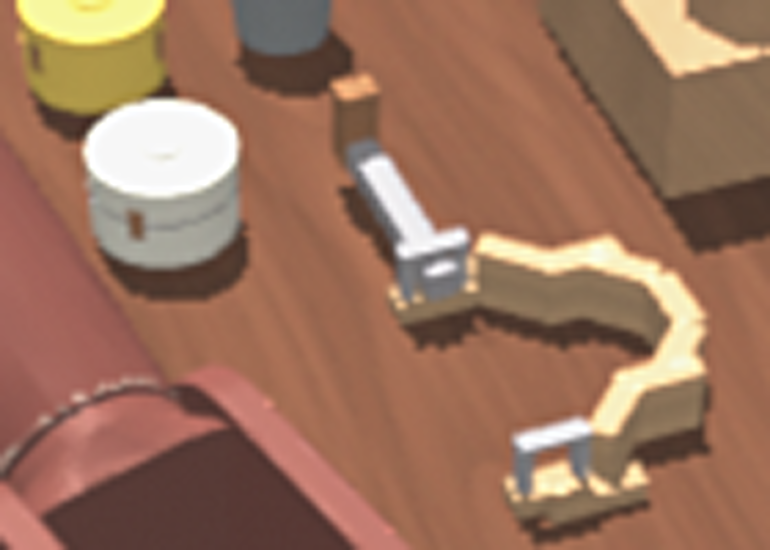

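```bash
python3 - <<'E'
from h import *
P=dict(scene=(lambda c:(c[0]/5.4+325-.4,c[1]/5.4+180-.4),(413,74),(296,231),(119,430)),side=(lambda c:(c[0]/5.5+250-.4,c[1]/5.5+165-.4),(355,88),(432,244),(552,436)))
for n,(f,p,g1,g2) in P.items():
    p=onz(n,f(p),.077);a=onz(n,f(g1),.05);b=onz(n,f(g2),.05)
    yd=(a-b)/np.linalg.norm(a-b);xd=np.array([yd[1],-yd[0]]);mid=(a+b)/2
    seat=mid+.062*xd
    print(n,"post",p,"g",a,b,np.linalg.norm(a-b),"yaw",np.degrees(np.arctan2(xd[1],xd[0])),"seat",seat,"post in nest",(p-seat)@xd,(p-seat)@yd)
E
```

```text
scene post [0.57514497 0.30508258] g [0.57734146 0.1756311 ] [ 0.58080427 -0.00999951] 0.18566290100142185 yaw 1.0686903028115908 seat [0.64106208 0.08397216] post in nest -0.06178169323430716 0.22230138195798707
side post [0.57544169 0.30185479] g [0.57829758 0.1714727 ] [ 0.58178645 -0.01272915] 0.18423488695285203 yaw 1.0850806098690646 seat [0.6420309  0.08054588] post in nest -0.06238631483499726 0.22253023593833055
```

```bash
python3 - <<'E'
from h import *
for u in((110,262),(160,295),(65,408)):print("tray",onz("scene",u,.05).round(3))
for u in((265,377),):print("tin",onz("scene",u,.05).round(3))
print("yel",onz("scene",(395,163),.03),onz("side",(267,172),.03),"turq",onz("scene",(350,152),.03),"beaker",onz("scene",(328,172),.05))
E
```

```text
tray [ 0.04  -0.436]
tray [ 0.243 -0.428]
tray [ 0.313 -0.781]
tin [ 0.635 -0.44 ]
yel [0.45610114 0.4744906 ] [0.45183129 0.46879257] turq [0.29367701 0.42691828] beaker [0.30827155 0.27011738]
```

jog_arm --deltas '[[-0.4,[0.1,0.02,-0.05],[0,0,0.04]],[-0.4,[0.2,0.06,-0.1],[0,0,0.08]],[-0.4,[0.3,0.12,-0.15],[0,0,0.12]],[-0.4,[0.4,0.2,-0.2],[0,0,0.16]],[-0.4,[0.475,0.26,-0.2],[0,0,0.2]],[-0.4,[0.475,0.26,-0.2],[0,0,0.24]],[-0.4,[0.475,0.26,-0.2],[0,0,0.28]],[-0.4,[0.475,0.26,-0.2],[0,0,0.32]],[-0.4,[0.475,0.26,-0.2],[0,0,0.36]],[-0.4,[0.475,0.26,-0.2],[0,0,0.372]],[-0.4,[0.475,0.26,-0.2],[0,0,0.372]]]'

```text
t: 1.02
tool_pos: [0.4337, -0.471, 0.1506]
tool_rot: [-2.221, -2.22, -0.0]
contact_force: [-0.1, -0.2, 0.6]
opening: 0.06
grip_force: 0.0
```

jog_arm --deltas '[[-0.4,[0,0.01,-0.1],[0,0,0]],[-0.4,[0,0.01,-0.2],[0,0,0]],[-0.4,[0,0.01,-0.28],[0,0,0]],[-0.4,[0,0.01,-0.33],[0,0,0]],[-0.4,[0,0.01,-0.345],[0,0,0]],[-0.4,[0,0.01,-0.345],[0,0,0]],[-0.4,[0,0.01,-0.345],[0,0,0]]]'

```text
t: 1.6
tool_pos: [0.4342, -0.4681, 0.0142]
tool_rot: [2.223, 2.218, -0.0]
contact_force: [0.2, -0.1, 0.8]
opening: 0.0596
grip_force: 0.0
```

jog_arm --deltas '[[-0.4,[0,0.02,0],[0,0,0]],[-0.4,[0,0.035,0],[0,0,0]],[-0.4,[0,0.05,0],[0,0,0]],[-0.4,[0,0.065,0],[0,0,0]],[-0.4,[0,0.08,0],[0,0,0]],[-0.4,[0,0.095,0],[0,0,0]],[-0.4,[0,0.11,0],[0,0,0]],[-0.4,[0,0.125,0],[0,0,0]]]'

```text
t: 2.27
tool_pos: [0.434, -0.4172, 0.0137]
tool_rot: [2.222, 2.219, -0.0]
contact_force: [-0.1, -1.2, 0.9]
opening: 0.0601
grip_force: 0.6
```

jog_arm --deltas '[[-0.4,[0,0.015,0],[0,0,0]],[-0.4,[0,0.03,0],[0,0,0]],[-0.4,[0,0.045,0],[0,0,0]],[-0.4,[0,0.06,0],[0,0,0]]]'

```text
t: 2.6
tool_pos: [0.4339, -0.393, 0.0134]
tool_rot: [2.223, 2.22, -0.0]
contact_force: [-0.1, -1.6, 1.4]
opening: 0.0598
grip_force: 0.7
```

jog_arm --deltas '[[-0.4,[0,-0.04,0.05],[0,0,0]],[-0.4,[0,-0.04,0.15],[0,0,0]],[-0.4,[0.08,0,0.22],[0,0,0]],[-0.4,[0.16,0.06,0.25],[0,0,0]],[-0.4,[0.24,0.12,0.25],[0,0,0]],[-0.4,[0.32,0.18,0.22],[0,0,0]],[-0.4,[0.4,0.23,0.15],[0,0,0]],[-0.4,[0.4,0.23,0.07],[0,0,0]],[-0.4,[0.4,0.23,0.0],[0,0,0]],[-0.4,[0.4,0.23,0.0],[0,0,0]],[-0.4,[0.4,0.23,0.0],[0,0,0]]]'

```text
t: 3.52
tool_pos: [0.5919, -0.2996, 0.0106]
tool_rot: [-2.218, -2.216, 0.002]
contact_force: [-0.0, -0.3, -0.2]
opening: 0.0594
grip_force: 0.0
```

jog_arm --deltas '[[-0.4,[0,0.015,0],[0,0,0]],[-0.4,[0,0.03,0],[0,0,0]],[-0.4,[0,0.045,0],[0,0,0]],[-0.4,[0,0.06,0],[0,0,0]],[-0.4,[0,0.075,0],[0,0,0]],[-0.4,[0,0.09,0],[0,0,0]],[-0.4,[0,0.105,0],[0,0,0]],[-0.4,[0,0.12,0],[0,0,0]]]'

```text
t: 4.18
tool_pos: [0.5941, -0.254, 0.0139]
tool_rot: [2.221, 2.218, -0.002]
contact_force: [0.1, -5.7, -0.6]
opening: 0.0598
grip_force: 2.4
```

jog_arm --deltas '[[-0.4,[0,0.015,0],[0,0,0]],[-0.4,[0,0.03,0],[0,0,0]],[-0.4,[0,0.045,0],[0,0,0]],[-0.4,[0,0.06,0],[0,0,0]]]'

```text
t: 4.52
tool_pos: [0.5943, -0.2298, 0.0138]
tool_rot: [2.222, 2.218, -0.001]
contact_force: [0.2, -5.3, 1.3]
opening: 0.0599
grip_force: 2.5
```

m2 at about 5.5 N is the heavy one; m1 needed only about 1.4 N. I'll back off and re-measure.

jog_arm --deltas '[[-0.4,[0.0,-0.06,0],[0,0,0]],[-0.4,[0.04,-0.08,0],[0,0,0.03]],[-0.4,[0.075,-0.08,0],[0,0,0.065]],[-0.4,[0.075,-0.07,0],[0,0,0.1]],[-0.4,[0.075,-0.065,0],[0,0,0.13]],[-0.4,[0.075,-0.065,0],[0,0,0.13]]]'

```text
t: 5.02
tool_pos: [0.6237, -0.2538, 0.0126]
tool_rot: [-1.723, -2.624, -0.002]
contact_force: [-1.2, 0.5, 0.1]
opening: 0.0598
grip_force: 0.0
```

```bash
cat >> h.py <<'E'
def blobs(f=""):
    for n in("scene","side"):
        im=snap(n,n+f);hsv=cv2.cvtColor(im,cv2.COLOR_BGR2HSV)
        m=((hsv[:,:,1]<60)&(hsv[:,:,2]>110)).astype(np.uint8)
        k,lab,st,ce=cv2.connectedComponentsWithStats(m)
        for x,y,w,h,A in st[1:]:
            if 300<A<1800 and y>130:
                p=onz(n,(x+w/2-.5,y+h/2-.5),.03)
                if .2<p[0]<.9: print(n,(x,y,w,h,A),p.round(4))
E
python3 -c "
from h import *
blobs('1');print(ctrl.get_obs()['tool_pos'])"
```

```text
scene (np.int32(318), np.int32(154), np.int32(22), np.int32(35), np.int32(607)) [0.2934 0.2943]
scene (np.int32(354), np.int32(171), np.int32(30), np.int32(32), np.int32(788)) [0.4486 0.313 ]
scene (np.int32(372), np.int32(203), np.int32(28), np.int32(32), np.int32(320)) [0.5751 0.2194]
scene (np.int32(204), np.int32(262), np.int32(37), np.int32(29), np.int32(445)) [ 0.3203 -0.2671]
scene (np.int32(214), np.int32(294), np.int32(38), np.int32(41), np.int32(1203)) [ 0.4343 -0.3447]
scene (np.int32(381), np.int32(325), np.int32(24), np.int32(20), np.int32(373)) [ 0.8179 -0.1351]
scene (np.int32(246), np.int32(353), np.int32(37), np.int32(47), np.int32(1393)) [ 0.6233 -0.4322]
side (np.int32(265), np.int32(183), np.int32(29), np.int32(31), np.int32(722)) [0.4476 0.3083]
side (np.int32(231), np.int32(190), np.int32(23), np.int32(37), np.int32(615)) [0.3127 0.2994]
side (np.int32(360), np.int32(266), np.int32(29), np.int32(37), np.int32(794)) [ 0.5913 -0.1802]
side (np.int32(283), np.int32(317), np.int32(22), np.int32(34), np.int32(477)) [ 0.3069 -0.2754]
side (np.int32(330), np.int32(319), np.int32(35), np.int32(42), np.int32(1183)) [ 0.4375 -0.3451]
side (np.int32(412), np.int32(319), np.int32(35), np.int32(46), np.int32(1269)) [ 0.6446 -0.4277]
side (np.int32(510), np.int32(453), np.int32(54), np.int32(27), np.int32(753)) [ 0.7084 -0.8301]
[ 0.62354831 -0.25442785  0.01278076]
```

jog_arm --deltas '[[-0.4,[0.015,0.01,0],[0,0,0.035]],[-0.4,[0.036,0.04,0],[0,0,0.07]],[-0.4,[0.036,0.065,0],[0,0,0.105]],[-0.4,[0.036,0.065,0],[0,0,0.12]],[-0.4,[0.02,0.08,0],[0,0,0.12]],[-0.4,[0,0.1,0],[0,0,0.12]],[-0.4,[-0.025,0.125,0],[0,0,0.12]],[-0.4,[-0.05,0.15,0],[0,0,0.12]],[-0.4,[-0.08,0.18,0],[0,0,0.12]],[-0.4,[-0.11,0.21,0],[0,0,0.12]],[-0.4,[-0.14,0.24,0],[0,0,0.12]],[-0.4,[-0.165,0.265,0],[0,0,0.12]]]'

```text
t: 6.12
tool_pos: [0.5575, -0.1494, 0.0138]
tool_rot: [1.208, 2.897, -0.001]
contact_force: [2.5, -3.4, -0.6]
opening: 0.0598
grip_force: 2.2
```

jog_arm --deltas '[[-0.4,[-0.03,0.03,0],[0,0,0]],[-0.4,[-0.06,0.06,0],[0,0,0]],[-0.4,[-0.09,0.09,0],[0,0,0]],[-0.4,[-0.115,0.115,0],[0,0,0]],[-0.4,[-0.135,0.135,0],[0,0,0]],[-0.4,[-0.145,0.126,0],[0,0,-0.035]],[-0.4,[-0.157,0.118,0],[0,0,-0.07]],[-0.4,[-0.168,0.11,0],[0,0,-0.105]],[-0.4,[-0.18,0.104,0],[0,0,-0.14]],[-0.4,[-0.192,0.101,0],[0,0,-0.175]],[-0.4,[-0.202,0.1,0],[0,0,-0.205]],[-0.4,[-0.202,0.1,0],[0,0,-0.205]]]'

```text
t: 7.12
tool_pos: [0.4756, -0.1089, 0.0128]
tool_rot: [-2.064, -2.366, 0.0]
contact_force: [0.2, -0.1, 0.1]
opening: 0.0598
grip_force: 0.0
```

```bash
python3 -c "
from h import *
blobs('2')
o=ctrl.get_obs();print(o['tool_pos'],o['tool_rot'],o['contact_force'])"
```

```text
scene (np.int32(318), np.int32(154), np.int32(22), np.int32(35), np.int32(604)) [0.2934 0.2943]
scene (np.int32(354), np.int32(171), np.int32(30), np.int32(32), np.int32(779)) [0.4486 0.313 ]
scene (np.int32(214), np.int32(294), np.int32(37), np.int32(40), np.int32(1200)) [ 0.4321 -0.3443]
scene (np.int32(246), np.int32(352), np.int32(37), np.int32(47), np.int32(1327)) [ 0.6215 -0.4302]
side (np.int32(231), np.int32(190), np.int32(23), np.int32(37), np.int32(614)) [0.3127 0.2994]
side (np.int32(411), np.int32(319), np.int32(36), np.int32(46), np.int32(1296)) [ 0.6434 -0.4273]
side (np.int32(329), np.int32(320), np.int32(36), np.int32(41), np.int32(1205)) [ 0.4356 -0.3462]
side (np.int32(510), np.int32(453), np.int32(54), np.int32(27), np.int32(753)) [ 0.7084 -0.8301]
[ 0.47655112 -0.10914846  0.01314558] [-2.05892967e+00 -2.37196420e+00 -1.47904470e-04] [-0.25091465 -0.07899072 -0.06189717]
```

jog_arm --deltas '[[-0.4,[-0.002,0.015,0],[0,0,0]],[-0.4,[-0.006,0.04,0],[0,0,0]],[-0.4,[-0.011,0.08,0],[0,0,0]],[-0.4,[-0.017,0.12,0],[0,0,0]],[-0.4,[-0.023,0.165,0],[0,0,0]],[-0.4,[-0.029,0.21,0],[0,0,0]],[-0.4,[-0.036,0.255,0],[0,0,0]],[-0.4,[-0.041,0.295,0],[0,0,0]],[-0.4,[-0.046,0.33,0],[0,0,0]],[-0.4,[-0.049,0.352,0],[0,0,0]],[-0.4,[-0.049,0.352,0],[0,0,0]]]'

```text
t: 8.13
tool_pos: [0.4571, 0.033, 0.0133]
tool_rot: [-2.057, -2.373, -0.001]
contact_force: [0.3, -1.0, -0.0]
opening: 0.0596
grip_force: 0.0
```

jog_arm --deltas '[[-0.4,[0.0,-0.06,0.0],[0,0,0]],[-0.4,[0.0,-0.08,0.08],[0,0,0]],[-0.4,[-0.03,-0.08,0.16],[0,0,-0.039]],[-0.4,[-0.07,-0.06,0.22],[0,0,-0.078]],[-0.4,[-0.1,-0.03,0.22],[0,0,-0.117]],[-0.4,[-0.13,0,0.22],[0,0,-0.156]],[-0.4,[-0.16,0.03,0.22],[0,0,-0.195]],[-0.4,[-0.19,0.06,0.22],[0,0,-0.234]],[-0.4,[-0.205,0.09,0.22],[0,0,-0.273]],[-0.4,[-0.205,0.118,0.22],[0,0,-0.312]],[-0.4,[-0.205,0.118,0.22],[0,0,-0.351]],[-0.4,[-0.205,0.118,0.22],[0,0,-0.39]]]'

```text
t: 9.13
tool_pos: [0.3751, 0.0792, 0.1012]
tool_rot: [-3.05, -0.748, 0.0]
contact_force: [-0.2, 1.0, -0.2]
opening: 0.0594
grip_force: 0.0
```

jog_arm --deltas '[[-0.4,[0,0,0],[0,0,-0.039]],[-0.4,[0,0,0],[0,0,-0.078]],[-0.4,[0,0,0],[0,0,-0.117]],[-0.4,[0,0,0],[0,0,-0.149]],[-0.4,[0,0,0],[0,0,-0.149]]]'

```text
t: 9.55
tool_pos: [0.3753, 0.0786, 0.1012]
tool_rot: [-3.141, -0.025, 0.001]
contact_force: [0.2, 0.9, 0.3]
opening: 0.0596
grip_force: 0.0
```

```bash
python3 -c "
from h import *
blobs('3')
o=ctrl.get_obs();print(o['t'],o['tool_pos'],o['tool_rot'],o['contact_force'])"
```

```text
scene (np.int32(321), np.int32(154), np.int32(19), np.int32(35), np.int32(463)) [0.2975 0.2976]
scene (np.int32(354), np.int32(171), np.int32(30), np.int32(32), np.int32(775)) [0.4486 0.313 ]
scene (np.int32(314), np.int32(209), np.int32(31), np.int32(35), np.int32(899)) [0.4501 0.0821]
scene (np.int32(204), np.int32(266), np.int32(35), np.int32(24), np.int32(387)) [ 0.3219 -0.2728]
scene (np.int32(214), np.int32(293), np.int32(38), np.int32(41), np.int32(1227)) [ 0.4321 -0.3423]
scene (np.int32(246), np.int32(352), np.int32(37), np.int32(47), np.int32(1292)) [ 0.6215 -0.4302]
side (np.int32(232), np.int32(190), np.int32(22), np.int32(36), np.int32(612)) [0.315  0.3014]
side (np.int32(287), np.int32(223), np.int32(30), np.int32(34), np.int32(860)) [0.4519 0.0794]
side (np.int32(284), np.int32(318), np.int32(21), np.int32(33), np.int32(431)) [ 0.3076 -0.2775]
side (np.int32(329), np.int32(319), np.int32(36), np.int32(42), np.int32(1203)) [ 0.4363 -0.3446]
side (np.int32(411), np.int32(319), np.int32(36), np.int32(46), np.int32(1257)) [ 0.6434 -0.4273]
side (np.int32(510), np.int32(453), np.int32(54), np.int32(27), np.int32(748)) [ 0.7084 -0.8301]
9.65 [0.37533497 0.07856389 0.1012117 ] [-3.14095405e+00 -3.15221739e-02  6.02785075e-04] [ 0.10664365  0.09601765 -1.03883046]
```

View pics/scene3.png

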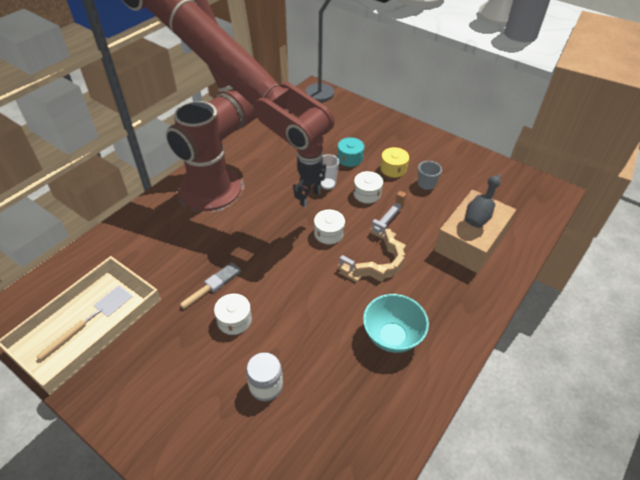

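jog_arm --deltas '[[-0.4,[0,-0.003,-0.09],[0,0,0]],[-0.4,[0,-0.003,-0.16],[0,0,0]],[-0.4,[0,-0.003,-0.21],[0,0,0]],[-0.4,[0,-0.003,-0.22],[0,0,0]],[-0.4,[0.03,-0.003,-0.22],[0,0,0]],[-0.4,[0.06,-0.002,-0.22],[0,0,0]],[-0.4,[0.1,-0.001,-0.22],[0,0,0]],[-0.4,[0.145,0,-0.22],[0,0,0]],[-0.4,[0.19,0.001,-0.22],[0,0,0]],[-0.4,[0.235,0.002,-0.22],[0,0,0]],[-0.4,[0.28,0.003,-0.22],[0,0,0]],[-0.4,[0.32,0.003,-0.22],[0,0,0]]]'

```text
t: 10.65
tool_pos: [0.5033, 0.0799, 0.0134]
tool_rot: [-3.141, -0.03, 0.005]
contact_force: [-4.5, -0.3, 1.3]
opening: 0.0598
grip_force: 2.7
```

jog_arm --deltas '[[-0.4,[0.035,0.001,0],[0,0,0]],[-0.4,[0.07,0.002,0],[0,0,0]],[-0.4,[0.105,0.003,0],[0,0,0]],[-0.4,[0.135,0.003,0],[0,0,0]],[-0.4,[0.165,0.004,0],[0,0,0]],[-0.4,[0.19,0.005,0],[0,0,0]],[-0.4,[0.205,0.005,0],[0,0,0]]]'

```text
t: 11.23
tool_pos: [0.5858, 0.0818, 0.0135]
tool_rot: [-3.141, -0.029, 0.002]
contact_force: [-5.2, 0.3, 1.2]
opening: 0.0598
grip_force: 2.4
```

Drum centre should be about 8 mm short of the seat. I'll creep in the last stretch.

jog_arm --deltas '[[-0.4,[0.006,0,0],[0,0,0]],[-0.4,[0.012,0,0],[0,0,0]],[-0.4,[0.018,0,0],[0,0,0]]]'

```text
t: 11.48
tool_pos: [0.5918, 0.0818, 0.0134]
tool_rot: [-3.141, -0.028, 0.004]
contact_force: [-5.8, -0.2, 2.0]
opening: 0.0597
grip_force: 3.1
```

jog_arm --deltas '[[-0.4,[0.005,0,0],[0,0,0]],[-0.4,[0.01,0,0],[0,0,0]]]'

```text
t: 11.65
tool_pos: [0.5957, 0.0818, 0.0134]
tool_rot: [-3.141, -0.028, 0.003]
contact_force: [-5.5, 0.4, 1.9]
opening: 0.0596
grip_force: 3.1
```

jog_arm --deltas '[[-0.4,[0.005,0,0],[0,0,0]],[-0.4,[0.01,0,0],[0,0,0]]]'

```text
t: 11.82
tool_pos: [0.5966, 0.0818, 0.0131]
tool_rot: [3.141, 0.029, -0.017]
contact_force: [-22.4, -1.3, 15.0]
opening: 0.0598
grip_force: 12.4
```

jog_arm --deltas '[[-0.4,[0.005,0,0],[0,0,0]],[-0.4,[0.01,0,0],[0,0,0]]]'

```text
t: 11.98
tool_pos: [0.5968, 0.0818, 0.0126]
tool_rot: [3.141, 0.029, -0.033]
contact_force: [-34.8, -2.8, 22.3]
opening: 0.0599
grip_force: 26.0
```

jog_arm --deltas '[[-0.4,[-0.05,0,0],[0,0,0]],[-0.4,[-0.12,0,0.0],[0,0,0]],[-0.4,[-0.13,0,0.08],[0,0,0]],[0,[-0.13,0.0,0.18],[0,0,0]],[1,[-0.13,0.04,0.27],[0,0,0.039]],[1,[-0.12,0.12,0.32],[0,0,0.078]],[1,[-0.11,0.22,0.32],[0,0,0.117]],[1,[-0.1,0.32,0.32],[0,0,0.156]],[1,[-0.09,0.42,0.32],[0,0,0.195]],[1,[-0.08,0.52,0.32],[0,0,0.234]],[1,[-0.075,0.62,0.32],[0,0,0.273]],[1,[-0.075,0.708,0.32],[0,0,0.312]]]'

```text
t: 12.98
tool_pos: [0.5754, 0.3678, 0.1426]
tool_rot: [-2.753, -1.513, -0.006]
contact_force: [0.8, -0.5, 0.9]
opening: 0.0002
grip_force: 0.0
```

jog_arm --deltas '[[1,[0,0,0],[0,0,0.039]],[1,[0,0,0],[0,0,0.078]],[1,[0,0,0],[0,0,0.117]],[1,[0,0,0],[0,0,0.156]],[1,[0,0,0],[0,0,0.188]],[1,[0,0,0],[0,0,0.188]]]'

```text
t: 13.48
tool_pos: [0.5753, 0.3653, 0.1423]
tool_rot: [2.199, 2.242, 0.004]
contact_force: [0.7, -0.8, 0.3]
opening: 0.0002
grip_force: 0.0
```

```bash
python3 -c "
from h import *
snap('side','side4');im=snap('scene','scene4')
cv2.imwrite('pics/c4.png',cv2.resize(im[140:300,300:460],None,fx=3.7,fy=3.7,interpolation=cv2.INTER_CUBIC))
o=ctrl.get_obs();print(o['t'],o['tool_pos'],o['tool_rot'],o['opening'])"
```

```text
13.5833 [0.57513764 0.36517835 0.14209023] [2.20411187 2.23773852 0.00295705] -0.00012650715576774144
```

View pics/c4.png

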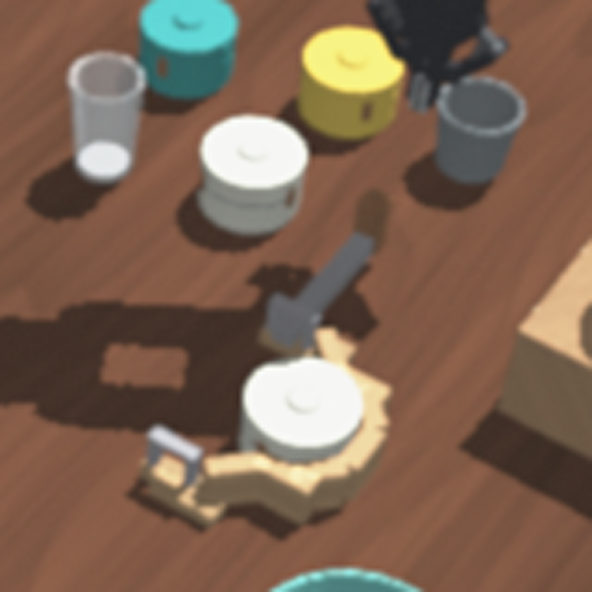

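jog_arm --deltas '[[1,[0,0,-0.1],[0,0,0]],[1,[0,0,-0.2],[0,0,0]],[1,[0,0,-0.28],[0,0,0]],[1,[0,0,-0.28],[0,0,0]],[1,[0,-0.05,-0.28],[0,0,0]],[1,[0,-0.09,-0.28],[0,0,0]],[1,[0.001,-0.12,-0.28],[0,0,0]],[1,[0.001,-0.15,-0.28],[0,0,0]],[1,[0.002,-0.18,-0.28],[0,0,0]],[1,[0.002,-0.21,-0.28],[0,0,0]],[1,[0.003,-0.24,-0.28],[0,0,0]],[1,[0.003,-0.27,-0.28],[0,0,0]]]'

```text
t: 14.58
tool_pos: [0.5764, 0.256, 0.0301]
tool_rot: [2.202, 2.24, 0.002]
contact_force: [-0.1, 2.4, 1.1]
opening: 0.0
grip_force: 0.0
```

jog_arm --deltas '[[1,[0,-0.03,0],[0,0,0]],[1,[0.001,-0.055,0],[0,0,0]],[1,[0.001,-0.075,0],[0,0,0]],[1,[0.001,-0.085,0],[0,0,0]]]'

```text
t: 14.92
tool_pos: [0.5763, 0.2268, 0.0295]
tool_rot: [-2.2, -2.232, -0.014]
contact_force: [1.7, 32.2, -3.6]
opening: 0.0003
grip_force: 0.0
```

jog_arm --deltas '[[1,[0,0.06,0],[0,0,0]],[1,[0,0.12,0.05],[0,0,0]],[1,[0,0.16,0.15],[0,0,0]],[1,[0,0.25,0.25],[0,0,0]],[1,[0,0.35,0.32],[0,0,0]],[1,[0,0.4,0.35],[0,0,0]],[1,[0,0.4,0.35],[0,0,0]]]'

```text
t: 15.5
tool_pos: [0.5782, 0.3882, 0.176]
tool_rot: [2.196, 2.244, 0.016]
contact_force: [1.1, -0.1, 1.1]
opening: 0.0002
grip_force: 0.0
```

```bash
python3 -c "
from h import *
a=snap('side','side5');im=snap('scene','scene5')
A=cv2.resize(im[180:290,325:445],(600,550),interpolation=cv2.INTER_CUBIC)
cv2.imwrite('pics/c5.png',A)
cv2.imwrite('pics/c6.png',cv2.resize(a[165:265,250:390],None,fx=5.5,fy=5.5,interpolation=cv2.INTER_CUBIC))
blobs('6')
yd=np.array([-.0187,.9998]);xd=np.array([.9998,.0187]);s=np.array([.6415,.0822])
for j in(.104,.11):
  p=s-.062*xd+(.2224-j)*yd;q=proj('scene',[*p,.077]);print(j,p,(q-[325,180])*5,proj('side',[*p,.077]))
o=ctrl.get_obs();print(o['t'],o['tool_pos'],o['contact_force'])"
```

```text
scene (np.int32(318), np.int32(154), np.int32(22), np.int32(35), np.int32(603)) [0.2934 0.2943]
scene (np.int32(354), np.int32(171), np.int32(30), np.int32(32), np.int32(773)) [0.4486 0.313 ]
scene (np.int32(356), np.int32(236), np.int32(43), np.int32(29), np.int32(845)) [0.6251 0.0902]
scene (np.int32(204), np.int32(262), np.int32(37), np.int32(28), np.int32(431)) [ 0.3191 -0.2658]
scene (np.int32(214), np.int32(293), np.int32(38), np.int32(41), np.int32(1227)) [ 0.4321 -0.3423]
scene (np.int32(246), np.int32(352), np.int32(37), np.int32(47), np.int32(1295)) [ 0.6215 -0.4302]
side (np.int32(265), np.int32(183), np.int32(28), np.int32(31), np.int32(728)) [0.446  0.3089]
side (np.int32(232), np.int32(190), np.int32(22), np.int32(36), np.int32(611)) [0.315  0.3014]
side (np.int32(337), np.int32(209), np.int32(35), np.int32(46), np.int32(848)) [0.6256 0.0573]
side (np.int32(283), np.int32(317), np.int32(22), np.int32(34), np.int32(471)) [ 0.3069 -0.2754]
side (np.int32(329), np.int32(319), np.int32(36), np.int32(42), np.int32(1204)) [ 0.4363 -0.3446]
side (np.int32(411), np.int32(319), np.int32(36), np.int32(46), np.int32(1261)) [ 0.6434 -0.4273]
side (np.int32(510), np.int32(453), np.int32(54), np.int32(27), np.int32(749)) [ 0.7084 -0.8301]
0.104 [0.57729832 0.19941692] [296.65822011 160.24113655] [325.01280947 197.82419085]
0.11 [0.57741052 0.19341812] [291.71021998 165.75609492] [325.67352742 198.86963234]
15.7 [0.57546142 0.38136064 0.16714822] [-1.06991828 -0.4027628  -0.44579075]
```

View pics/c5.png

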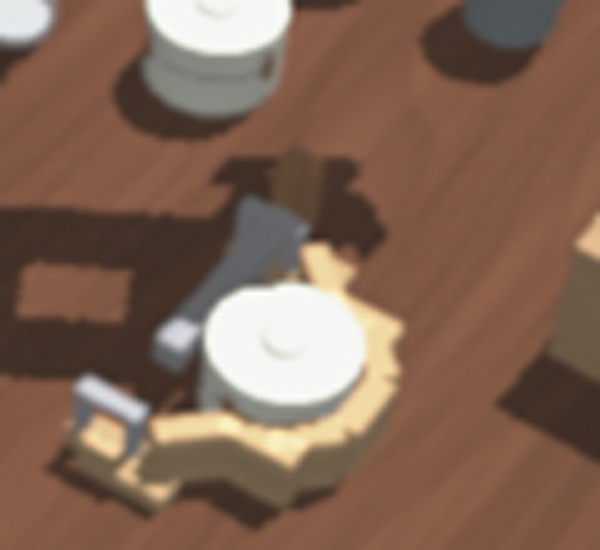

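View pics/c6.png

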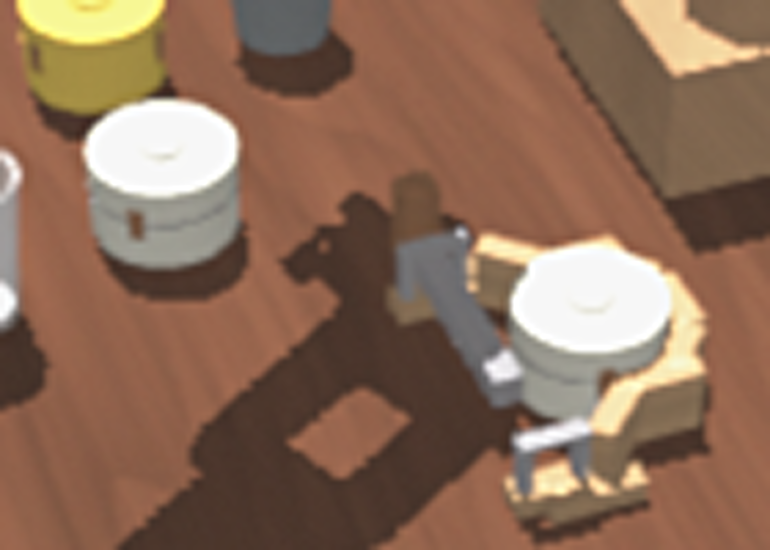

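jog_arm --deltas '[[1,[0,0,0.1],[0,0,0]],[1,[-0.05,-0.05,0.2],[0,0,0]],[1,[-0.1,-0.15,0.3],[0,0,0]],[1,[-0.15,-0.25,0.3],[0,0,0]],[1,[-0.2,-0.35,0.3],[0,0,0]],[1,[-0.25,-0.45,0.3],[0,0,0]],[1,[-0.3,-0.55,0.3],[0,0,0]],[1,[-0.35,-0.65,0.3],[0,0,0]],[1,[-0.35,-0.75,0.3],[0,0,0]],[1,[-0.35,-0.85,0.3],[0,0,0]],[1,[-0.35,-0.95,0.3],[0,0,0]],[1,[-0.35,-1.0,0.3],[0,0,0]]]'

```text
t: 16.7
tool_pos: [0.4342, -0.0134, 0.287]
tool_rot: [-2.202, -2.238, 0.003]
contact_force: [1.9, 0.2, 0.2]
opening: -0.0004
grip_force: 0.0
```

jog_arm --deltas '[[1,[0,-0.1,0],[0,0,0]],[1,[0,-0.2,0],[0,0,0]],[1,[0,-0.3,0],[0,0,0]],[1,[0,-0.4,0],[0,0,0]],[1,[0,-0.5,0],[0,0,0]],[1,[0,-0.6,0],[0,0,0]]]'

```text
t: 17.2
tool_pos: [0.434, -0.2533, 0.2867]
tool_rot: [-2.202, -2.235, 0.001]
contact_force: [1.1, 0.2, -0.2]
opening: -0.0002
grip_force: 0.0
```

```bash
python3 -c "
from h import *
a=snap('side','side7');im=snap('scene','scene7')
A=cv2.resize(im[180:260,340:410],None,fx=6,fy=6,interpolation=cv2.INTER_CUBIC)
B=cv2.resize(a[180:260,305:375],None,fx=6,fy=6,interpolation=cv2.INTER_CUBIC)
C=np.hstack([A,B])[:480,:];cv2.imwrite('pics/c7.png',C[:, :800] if C.shape[1]<=840 else C)
print(C.shape,ctrl.get_obs()['tool_pos'])"
```

```text
(480, 840, 3) [ 0.43362795 -0.25570841  0.28612452]
```

View pics/c7.png

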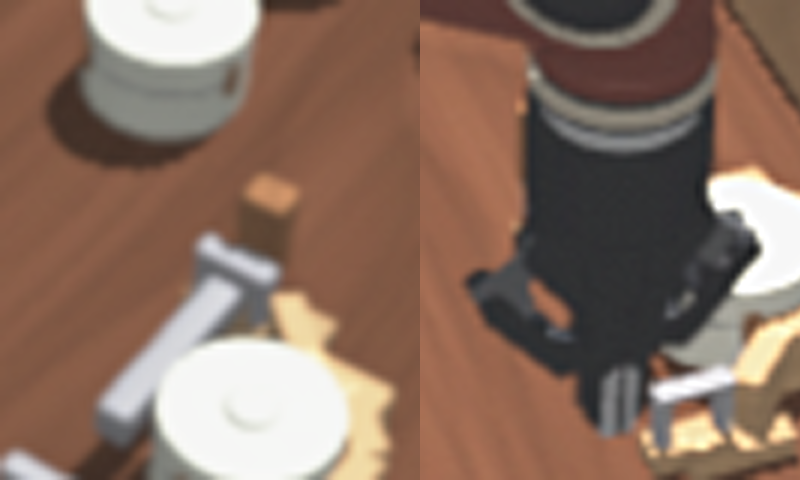

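```bash
python3 -c "
from h import *
for f,c in (('scene0',(401,194)),('scene7',(385,211))):
  im=cv2.imread(f'pics/{f}.png').astype(int);h=cv2.cvtColor(im.astype(np.uint8),cv2.COLOR_BGR2HSV)
  x,y=c;print(f);print(im[y-5:y+7,x-6:x+7,2])
  w=np.clip(im[y-5:y+5,x-6:x+7,2]-150,0,60.);yy,xx=np.mgrid[y-5:y+5,x-6:x+7];u=((w*xx).sum()/w.sum(),(w*yy).sum()/w.sum());print(u,onz('scene',u,.077))
"
```

```text
scene0
[[143 144 146 148 148 148 145 144 143 143 143 145 148]
 [145 146 148 152 161 163 157 150 144 143 145 147 151]
 [146 148 153 170 194 204 196 180 166 155 150 149 152]
 [149 153 170 199 220 223 218 213 207 193 171 154 155]
 [150 158 188 219 226 225 221 221 225 224 200 167 157]
 [148 147 166 196 217 222 221 223 228 226 199 163 158]
 [144 131 130 148 170 191 208 218 221 205 169 151 156]
 [140 124 113 114 125 142 163 181 184 164 143 147 157]
 [138 123 110 108 108 112 119 131 137 131 135 149 157]
 [136 120 110 107 107 106 104 107 113 121 139 151 157]
 [135 118 109 107 107 106 103 105 111 123 141 152 155]
 [134 116 109 107 107 105 104 105 113 127 143 150 151]]
(np.float64(401.43015726179465), np.float64(193.2372802960222)) [0.57588311 0.30604408]
scene7
[[125 125 126 126 126 124 123 125 130 133 134 135 136]
 [126 126 126 125 123 122 123 128 132 134 135 136 138]
 [127 128 127 130 135 136 133 133 133 134 136 137 139]
 [127 127 132 151 170 172 161 149 142 138 138 139 141]
 [127 131 150 178 195 195 187 179 169 158 147 142 143]
 [127 138 169 196 204 201 197 197 199 190 168 149 145]
 [123 135 168 194 203 201 198 202 209 203 174 149 143]
 [116 116 135 159 179 191 195 200 203 187 156 141 141]
 [112 102 104 116 135 154 172 185 179 154 134 137 141]
 [111  99  96  96 102 113 129 145 140 123 126 138 143]
 [111  98  94  93  94  93  98 106 108 111 126 141 144]
 [111  98  95  94  94  92  91  93  99 111 130 141 142]]
(np.float64(385.07203994293866), np.float64(211.64550641940085)) [0.57820164 0.20233767]
```

jog_arm --deltas '[[1,[0.04,0.1,0],[0,0,0]],[1,[0.08,0.2,0],[0,0,0]],[1,[0.12,0.3,0],[0,0,0]],[1,[0.16,0.4,0],[0,0,0]],[1,[0.2,0.5,0],[0,0,0]],[1,[0.24,0.6,0],[0,0,0]],[1,[0.28,0.7,0],[0,0,0]],[1,[0.32,0.8,0],[0,0,0]],[1,[0.355,0.9,0],[0,0,0]],[1,[0.355,1.0,0],[0,0,0]]]'

```text
t: 18.13
tool_pos: [0.5773, 0.1403, 0.2867]
tool_rot: [-2.202, -2.238, 0.005]
contact_force: [0.5, 0.8, -1.1]
opening: -0.0003
grip_force: 0.0
```

jog_arm --deltas '[[1,[0,0.1,0],[0,0,0]],[1,[0,0.2,0],[0,0,0]],[1,[0,0.3,0],[0,0,0]],[1,[0,0.36,-0.1],[0,0,0]],[1,[0,0.36,-0.2],[0,0,0]],[1,[0,0.36,-0.3],[0,0,0]],[1,[0,0.36,-0.4],[0,0,0]],[1,[0,0.36,-0.5],[0,0,0]],[1,[0,0.36,-0.58],[0,0,0]],[1,[0,0.36,-0.62],[0,0,0]],[1,[0,0.36,-0.62],[0,0,0]]]'

```text
t: 19.05
tool_pos: [0.5717, 0.2804, 0.0332]
tool_rot: [-2.199, -2.235, 0.021]
contact_force: [-1.3, -0.1, -1.0]
opening: -0.0001
grip_force: 0.0
```

jog_arm --deltas '[[1,[0,-0.05,0],[0,0,0]],[1,[0,-0.1,0],[0,0,0]],[1,[0,-0.13,0],[0,0,0]],[1,[0,-0.145,0],[0,0,0]],[1,[0,-0.145,0],[0,0,0]]]'

```text
t: 19.47
tool_pos: [0.5779, 0.2247, 0.0421]
tool_rot: [-2.204, -2.238, -0.002]
contact_force: [0.7, -0.0, 0.2]
opening: -0.0001
grip_force: 0.0
```

jog_arm --deltas '[[1,[0,-0.005,0],[0,0,0]],[1,[0,-0.01,0],[0,0,0]],[1,[0,-0.01,0],[0,0,0]]]'

```text
t: 19.72
tool_pos: [0.5779, 0.2243, 0.0422]
tool_rot: [-2.2, -2.239, -0.008]
contact_force: [1.0, 8.5, -0.2]
opening: -0.0
grip_force: 4.4
```

jog_arm --deltas '[[1,[0,-0.01,0],[0,0,0]],[1,[0,-0.02,0],[0,0,0]],[1,[0,-0.02,0],[0,0,0]]]'

```text
t: 19.97
tool_pos: [0.5779, 0.2243, 0.0425]
tool_rot: [-2.194, -2.231, -0.029]
contact_force: [3.0, 36.5, -6.0]
opening: -0.0
grip_force: 18.3
```

jog_arm --deltas '[[1,[0,-0.005,0],[0,0,0]],[1,[0,-0.01,0],[0,0,0]],[1,[0,-0.01,0],[0,0,0]]]'

```text
t: 20.22
tool_pos: [0.578, 0.2244, 0.0427]
tool_rot: [-2.191, -2.229, -0.038]
contact_force: [3.2, 49.7, -9.6]
opening: -0.0004
grip_force: 24.8
```

jog_arm --deltas '[[1,[0,0.06,0],[0,0,0]],[1,[0,0.15,0.05],[0,0,0]],[1,[0,0.2,0.15],[0,0,0]],[1,[0,0.25,0.25],[0,0,0]],[1,[0,0.25,0.35],[0,0,0]],[1,[0,0.25,0.45],[0,0,0]],[1,[0,0.25,0.45],[0,0,0]],[1,[0,0.25,0.45],[0,0,0]],[1,[0,0.25,0.45],[0,0,0]]]'

```text
t: 20.97
tool_pos: [0.5776, 0.3097, 0.2217]
tool_rot: [2.201, 2.241, 0.001]
contact_force: [-0.7, -0.7, -0.9]
opening: -0.0002
grip_force: 0.0
```

```bash
python3 -c "
from h import *
im=snap('scene','scene8')
h=cv2.cvtColor(im,cv2.COLOR_BGR2HSV);m=((h[:,:,1]<40)&(h[:,:,2]>215)).astype(np.uint8)
k,l,s,c=cv2.connectedComponentsWithStats(m)
for i in range(1,k):
  if s[i][4]>200 and s[i][1]>130 and s[i][0]<450: print(s[i],onz('scene',(s[i][0]+s[i][2]/2-.5,s[i][1]+s[i][3]/2-.5),.06))
print(onz('scene',(381.3,246.8),.066),ctrl.get_obs()['contact_force'],ctrl.get_obs()['tool_pos'])"
```

```text
[355 172  28  19 419] [0.44960339 0.30692067]
[366 237  32  24 609] [0.64415357 0.07995763]
[ 36 284 107  91 985] [ 0.18657231 -0.6153532 ]
[215 294  35  29 809] [ 0.43633944 -0.34393563]
[248 353  32  28 705] [ 0.61718078 -0.42396875]
[0.64238375 0.08050898] [-0.88323368  0.44643029 -0.60263229] [0.57687252 0.30925528 0.21986817]
```

The mould sits at about (0.643, 0.080) against a seat at about (0.6415, 0.082), and the bolt is against its hard stop. Handing in.

```bash
python3 -c "
from station import ctrl
print(ctrl.finish_job())"
```

```text
the job is handed in; nothing more can be done
None
```

I handed the job in (no verdict came back): the heavy mould, which dragged at about 5.5 N against 1.4 N for the one other I nudged, is seated within about 3 mm by camera, and the bolt is against a stop that held at 50 N; I take that as fully shut, though I measured only about 104 mm of bolt travel from its starting position.

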